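# Put the right screw lids on the hardware jars

### The job

Close the two open jars in the rack: find out by trying which of the two look-alike lids threads onto which jar, and screw each one down fully home. Do not disturb the other things on the desk.

Things in the scene. Friction and masses are not known exactly. Their poses are not given: they have to be found in the camera images.
- lid_a_mid (a point): blue-painted steel screw lid, loose, mouth down on the desk: 66 mm across, 30 mm tall, 200 g, ribbed skirt, inside 59 mm wide, 26 mm deep, with thread lugs hidden inside. The two lids look alike, but each fits only one of the jars; which is which is not told. This point: on its axis half-way up (15 mm above its lower edge); z along the axis, up
- lid_b_mid (a point): the other lid, which looks just like lid_a, of the same sizes; this point: on its axis half-way up (15 mm above its lower edge); z along the axis, up
- mouth_left (a point): centre of the mouth, level with the rim (124 mm above the desk), of the open jar in the rack's +y seat; z up. White jar, held fast (cannot lift or turn): square, 84 mm wide up to 86 mm above the desk, neck 41 mm across, coarse right-hand thread 55 mm across starting 9 to 12 mm below the rim. The two jars look alike, but their threads differ and they stand in the rack either way round
- mouth_right (a point): the same point of the jar in the -y seat. Screwing: set a lid over the neck, centred within 2 mm, till it rests on the thread; turn clockwise seen from above, pressing lightly. The right lid lands 0 to 15 mm above home, sinks 8.3 mm per rad and stops on the rim after at most 2 rad (in several grips if you like). Home: its middle is 11 mm below this point, its top 4 mm above the rim
- rack: jar rack screwed to the desk: dark steel base 108 x 232 x 12 mm with raised rims 34 mm high round two square seats 120 mm apart along its y axis; origin under its centre. A wrong lid set on a jar jams or stays at least 5 mm above home however it is turned; turn it back anticlockwise to free it, then lift it off
- organiser: black steel desk organiser fixed to the desk, 105 (x) x 215 (y) mm, stepped from 55 mm to 119 mm high, with note blocks and envelopes; origin under its centre. Obstacle
- punch: black two-hole paper punch, loose, base 118 (x) x 100 (y) mm, 67 mm high; origin under its centre. Leave alone
- mug: white ceramic mug, loose, 80 mm across, 92 mm high, its handle reaching some 35 mm out on its +y side; origin under its centre. Leave alone
- stapler: red and black stapler, loose, 36 (x) x 145 (y) x 62 mm high; origin under its centre. Leave alone
- calculator: white desk calculator, loose, 82 (x) x 150 (y) x 20 mm high; origin under its centre. Leave alone
- pen_pot: white pen pot with a red band, loose, 80 mm across and 100 mm high, pens standing in it to 165 mm; origin under its centre. Leave alone
- carton: cardboard carton of labels, loose, 120 (x) x 70 (y) x 43 mm high; origin under its centre. Leave alone
- tape: grey tape dispenser, loose, 150 (x) x 55 (y) x 80 mm high; origin under its centre. Leave alone
Things that resemble listed ones, but are neither listed nor needed, are in the scene too. Leave any orange or turquoise look-alike of the part that bears lid_b_mid alone.

How it is judged:
By the outcome, as a careful person would: the job done as asked, in the order asked, and still so for the second after the job is handed in, with the robot touching nothing.
It also fails if it takes over 64 s, if anything falls off the work surface, if the arm or the gripper's body presses on something with over 40 N, if the wrist force passes 120 N, or if a joint passes its speed limit or range.

### The arm

A 6-joint arm with a two-finger parallel gripper is mounted at the origin on the work surface. World frame = base frame: x ahead of the robot, y to its left, z up, the work surface at z = 0. Lengths are in m, angles in rad, forces in N, time in s.
With the tool pointing down it reaches from about 0.3 to 0.775 m from the base axis. Payload 14.6 kg.
Tool frame: the origin (TCP) lies at the very end of the fingers, on their centre line; the grasp point (between the pads) lies 19 mm behind it (manip.hold_point_z is the distance from the TCP to the grasp point, in m); z points along the fingers, y is the line along which they close (so a half turn about z gives the same grasp; the last joint's range is limited). The gripper opens to 85 mm and grips with 20 to 120 N. Pads are 22 mm wide; open, the fingers measure 114 mm over their backs; the gripper's body (76 mm by 85 mm) begins 54 mm behind the grasp point. The pads swing forward as they close: fully open they stand 13 mm farther back than shut.
Start: joints at [-1.35, 0.3, 1.521, -0, 1.321, -0.067], TCP at [0.156, -0.527, 0.231] pointing down, gripper open.
Joint ranges: [-3.03, 3.03], [-0.79, 2.21], [0.23, 2.52], [-1.04, 4.18], [0, 3.07], [-2.55, 2.55]. Speed limits (rad/s): [2.22, 2.22, 2.57, 3.14, 3.14, 3.14].

### API

Orientations are given as a unit quaternion [x, y, z, w].
In Python, from cell import manip gives the robot as it stands.
- The arm moves only by the tool apply_moves, never from a script. Its argument "motion" is a list of rows, each a list of 4 numbers: the shift along the tool's x, y, z in units of 25 mm (1.0 is 25 mm), then the turn about the tool's z in units of 5 degrees (1.0 is 5 degrees). In form: [[tx, ty, tz, turn], ...]. A call has 1 to 10 rows; each row shifts and turns the commanded pose from where the row before left it, along the tool's axes as they then stand; what a row does not reach is not made up. A row lasts 1/12 s, in which the tool goes at most 41.7 mm and 7.16 degrees, less where a joint would pass 70% of its speed; a pose out of reach is approached as far as the arm can. A call is refused whole if a number of a shift passes 1 or a number of a turn 1, either way. A call with a gripper value outside its range is refused whole. "gripper" is the opening in per cent of the stroke, from 0 (shut) to 100 (fully open), set as the call begins (left out, the last holds). The fingers move at their own pace and stop on an object; "force" is the grip in N (left out, the last holds). Time passes only in rows, so rows that do not move let the fingers close. It gives the time, the measured TCP pose, the force, the opening and the grip force at its end, in the units of the state.
- manip.get_obs(): the state, without advancing time (a new reading comes with each control period).
- manip.read_camera(name): name is "side" or "top" or "wrist"; returns (picture, depth): 420x560x3 uint8, red, green, blue; 420x560 float32, m along the optical axis (not along the pixel's ray), 0 where there is no reading.
- manip.camera_info(name): a dict with "fx", "fy", "cx", "cy" (pixels), "xyz" and "attitude" of the camera in the world; the wrist camera has in their place "hand_eye" (4x4, takes a point from camera to tool coordinates, whose origin is the TCP and whose axes are the flange's). Camera axes: x right, y up, looking along -z (the intrinsics and any distortion apply to the point x, -y, -z); pixel columns grow to the right and rows downward; lengths in m; the calibration is good to about 2 mm. A picture is of the moment at which its call begins: read the wrist's pose just before it. camera_info takes no time and is no camera call.
- manip.finish_job(): hands the job in; it is judged then, once.
Trained networks look in the newest picture that a camera, given by its name, has taken for a name from the list of things; names that differ only in an ending like _2 or _b are one class to them, and where a whole thing is asked for, a point or a joint stands for the part that bears it (a point fixed in the world has none). Each returns a list of dicts, best first, with "conf" (0 to 1); they miss things now and then, are a little off and sometimes report something else, mostly with a low value. They report only what shows in the picture. A call takes as long as a camera call. They do not tell look-alikes from the thing itself.
- manip.boxes_of(camera, name): "point" ([row, column] in pixels, amid what is visible of it).
- manip.trace(camera, name): "mask" (420x560 bool, what is visible of it) and "point" ([row, column] in pixels, amid what is visible of it).
The state is a dict: "time": time; "joint_positions": joint angles; "joint_vel": joint speeds; "effort": joint torques, N m; "eef_pos": TCP position; "eef_rot": TCP orientation; "force": force on the tool from outside, world axes, zero at the start; "wrist_torque": the same for the moment, N m; "finger_gap": finger opening in m; "grasp_force": force on a finger pad.
Only numpy, scipy, OpenCV 4.12 (cv2) and the standard library are available. Lean on these libraries where they do the work, as an engineer would, in place of code of your own. Each camera call takes 0.05 s, during which the arm holds its last target. There are 200 camera calls.

## Working session

There is one attempt and no reset: what is moved stays moved. The work goes in short steps, Python scripts to look and compute and a tool call to move; the robot and the scene stay as the last step left them, time stands still between calls to the robot, and variables do not carry over. Pictures are saved under pics/ and viewed, at most 10 in all, crops included, and the job is handed in when it is done.

Besides the shell and the picture viewer there is one more tool, called after "Request:" by a JSON object that holds its "name" and its "arguments". apply_moves: Moves the arm, as the interface text tells. Its arguments: {"type":"object","properties":{"motion":{"type":"array"},"gripper":{"type":"number"},"force":{"type":"number"}},"required":["motion"]}

```bash
ls; mkdir -p pics; cat > h.py <<'E'
import numpy as np, cv2
from cell import manip
from scipy.spatial.transform import Rotation as R
def cam_T(n):
    c=manip.camera_info(n)
    if 'hand_eye' in c:
        o=manip.get_obs(); T=np.eye(4);T[:3,:3]=R.from_quat(o['eef_rot']).as_matrix();T[:3,3]=o['eef_pos']
        return c,T@np.array(c['hand_eye'])
    T=np.eye(4); a=np.array(c['attitude'],float)
    T[:3,:3]=R.from_quat(a).as_matrix() if a.size==4 else a.reshape(3,3)
    T[:3,3]=c['xyz']; return c,T
def cloud(n):
    c,T=cam_T(n); im,d=manip.read_camera(n)
    v,u=np.mgrid[:420,:560]
    x=(u-c['cx'])/c['fx']*d; y=(v-c['cy'])/c['fy']*d
    P=np.stack([x,-y,-d],-1)@T[:3,:3].T+T[:3,3]
    P[d==0]=np.nan
    return im,P
def save(im,f): cv2.imwrite('pics/'+f,cv2.cvtColor(im,cv2.COLOR_RGB2BGR))
E
python3 - <<'E'
from h import *
for n in ['top','side','wrist']: print(n,manip.camera_info(n))
im,P=cloud('top'); im2,P2=cloud('side')
np.save('top.npy',P);np.save('side.npy',P2)
save(np.hstack([im,im2])[:, :],'a0.png')
save(im,'top.png');save(im2,'side.png')
for n in ['lid_a_mid','rack']:
  for r in manip.boxes_of('top',n):
    p=np.round(r['point']).astype(int); print(n,r, P[p[0],p[1]])
print(manip.get_obs())
E
```

```text
pics
top {'fx': 512.0946725036733, 'fy': 512.0946725036733, 'cx': 272.5733234657593, 'cy': 205.28503326896396, 'xyz': array([0.34066865, 0.00388395, 1.4498465 ]), 'attitude': array([-0.03130524,  0.03430977,  0.70992676, -0.70274235])}
side {'fx': 390.9779151917228, 'fy': 390.9779151917228, 'cx': 278.10466516946747, 'cy': 208.15164253272812, 'xyz': array([0.38755624, 0.8588985 , 0.73911438]), 'attitude': array([-0.02395409,  0.44976759,  0.89049425, -0.0644616 ])}
wrist {'fx': 359.7437411427773, 'fy': 359.7437411427773, 'cx': 278.6515039008185, 'cy': 205.65293216495675, 'hand_eye': array([[ 8.78110609e-04,  9.53183243e-01,  3.02392020e-01,
         7.78625876e-02],
       [ 9.99999564e-01, -7.40954180e-04, -5.68285888e-04,
         2.97636551e-04],
       [-3.17621955e-04,  3.02392387e-01, -9.53183478e-01,
        -1.42143632e-01],
       [ 0.00000000e+00,  0.00000000e+00,  0.00000000e+00,
         1.00000000e+00]])}
lid_a_mid {'point': [213.8, 273.6], 'conf': 0.78} [ 0.44844676 -0.00655565  0.02996237]
rack {'point': [153.0, 331.9], 'conf': 0.56} [ 0.62242358 -0.17377055  0.0116687 ]
{'time': 0.2, 'joint_positions': array([-1.34961648e+00,  3.00267171e-01,  1.52134998e+00,  1.90024833e-05,
        1.32069313e+00, -6.65938561e-02]), 'joint_vel': array([ 0.00113291, -0.00103671, -0.00429546, -0.00068761, -0.00132318,
        0.00080933]), 'effort': array([ 1.33553633e-03, -5.43188238e+01, -3.61614347e+01, -5.31666376e-05,
        2.92249242e-03, -2.86292095e-05]), 'eef_pos': array([ 0.15607353, -0.52724266,  0.23093096]), 'eef_rot': array([ 9.89666408e-01,  1.43388534e-01, -1.85288980e-05, -3.58453442e-04]), 'force': array([ 0.72902407, -0.06068452,  0.28468578]), 'wrist_torque': array([ 0.02207495,  0.06126739, -0.00180677]), 'grasp_force': 0.0, 'finger_gap': 0.08516051981642637}
```

View pics/top.png

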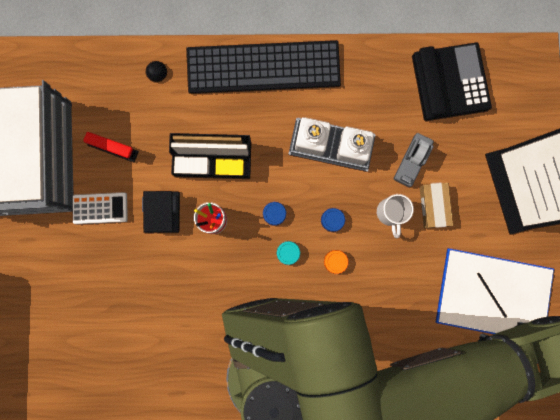

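View pics/side.png

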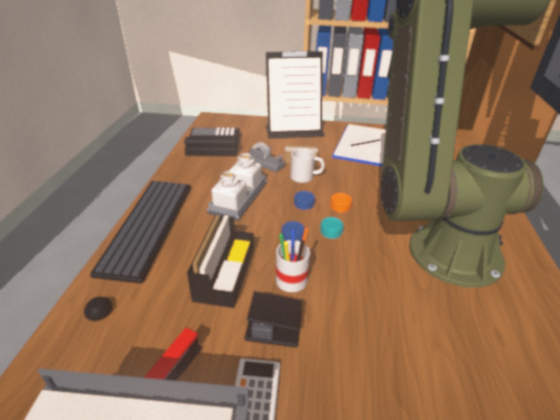

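Top view: the blue lids are at (row 213, col 274) and (220, 333). Their look-alikes are turquoise at (253, 288) and orange at (262, 336), and I'll leave those alone. The jars are at about (133, 315) and (145, 357), and the mug at (209, 396) is close to the right-hand lid. Next I'll measure positions and take a close crop.

```bash
python3 - <<'E'
from h import *
P=np.load('top.npy'); im=cv2.imread('pics/top.png')
print('hold',manip.hold_point_z)
hsv=cv2.cvtColor(im,cv2.COLOR_BGR2HSV)
m=((hsv[...,0]>100)&(hsv[...,0]<130)&(hsv[...,1]>120)).astype(np.uint8)
n,l,s,c=cv2.connectedComponentsWithStats(m)
for i in range(1,n):
    if s[i,4]>150:
        Q=P[l==i]; t=Q[Q[:,2]>0.022]
        if len(t): print('blue',c[i],s[i,4],len(t),t.min(0),t.max(0),(t.min(0)+t.max(0))/2, t.mean(0))
sub=np.zeros(P.shape[:2],bool); sub[110:175,285:385]=1
for z0,z1 in [(0.115,0.135),(0.075,0.095)]:
    k=sub&(P[...,2]>z0)&(P[...,2]<z1)
    n,l,s,c=cv2.connectedComponentsWithStats(k.astype(np.uint8))
    for i in range(1,n):
        if s[i,4]>40:
            Q=P[l==i]; 
            print(z0,c[i],s[i,4],'mean',Q.mean(0),'mid',(Q.min(0)+Q.max(0))/2, 'rect',cv2.minAreaRect(Q[:,:2].astype(np.float32)), 'circ',cv2.minEnclosingCircle(Q[:,:2].astype(np.float32)))
k=sub&(P[...,2]>0.028)
print('all',cv2.minAreaRect(P[k][:,:2].astype(np.float32)))
crop=cv2.resize(im[105:285,230:430],(800,720)); cv2.imwrite('pics/crop.png',cv2.resize(crop,(660,594)))
E
```

```text
hold 0.0187
blue [274.21287129 213.09653465] 404 402 [ 0.42039762 -0.03741364  0.02274096] [0.48203614 0.02400001 0.03894691] [ 0.45121688 -0.00670682  0.03084394] [ 0.45106396 -0.00717724  0.03023193]
blue [332.83009709 219.42961165] 412 411 [ 0.4021137  -0.20145305  0.02224233] [ 0.46386509 -0.13957132  0.03833713] [ 0.4329894  -0.17051219  0.03028973] [ 0.43165439 -0.1699314   0.03002829]
0.115 [313.9112426  131.23076923] 169 mean [ 0.65999377 -0.11374987  0.12016193] mid [ 0.66039136 -0.11399176  0.12367357] rect ((0.6603202819824219, -0.11412446200847626), (0.0375787653028965, 0.039115820080041885), 87.4129409790039) circ ((0.6612592935562134, -0.113715760409832), 0.02074728161096573)
0.115 [358.11428571 140.76      ] 175 mean [ 0.63329183 -0.23005308  0.12010702] mid [ 0.63477663 -0.22917738  0.12206821] rect ((0.6329792737960815, -0.2300763875246048), (0.0389070101082325, 0.04053645581007004), 19.84668731689453) circ ((0.6347765922546387, -0.22904837131500244), 0.026552045717835426)
0.075 [312.27208481 136.00176678] 566 mean [ 0.65514281 -0.11210505  0.08590713] mid [ 0.66048369 -0.11469806  0.08506282] rect ((0.6606823801994324, -0.11425736546516418), (0.08383464068174362, 0.0844184160232544), 77.38895416259766) circ ((0.6605026721954346, -0.11421296000480652), 0.05442328378558159)
0.075 [354.96126761 145.21830986] 568 mean [ 0.62873075 -0.22724821  0.08567824] mid [ 0.63373009 -0.23095074  0.08513476] rect ((0.6334532499313354, -0.23089668154716492), (0.08415725082159042, 0.08464743196964264), 77.1593017578125) circ ((0.6333158016204834, -0.229470357298851), 0.05472593754529953)
all ((0.6471872329711914, -0.1728842556476593), (0.22200775146484375, 0.10132724046707153), 77.24007415771484)
```

View pics/crop.png

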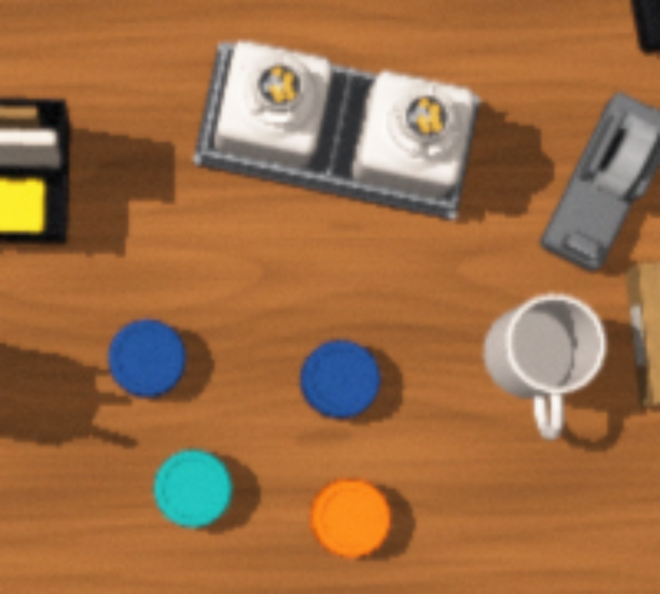

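The crop confirms plain blue lids at about crop (147, 358) and (340, 378). I've chosen those two; the turquoise and orange ones stay put. Next is a small planner that gives constant rows to a goal.

```bash
cat >> h.py <<'E'
def phi(q): x=R.from_quat(q).as_matrix()[:,0]; return np.arctan2(x[1],x[0])
def plan(goal,n,turn=0.0,start=None):
    """constant row [x,y,z,turn] x n reaching goal xyz with per-row turn (units of 5deg)"""
    o=manip.get_obs(); p=np.array(o['eef_pos']) if start is None else np.array(start[:3]); f=phi(o['eef_rot']) if start is None else start[3]
    S=sum(np.array([[np.cos(a),np.sin(a)],[np.sin(a),-np.cos(a)]]) for a in f-np.deg2rad(5*turn)*np.arange(n))
    d=np.array(goal)-p
    v=np.r_[np.linalg.solve(S,d[:2]),-d[2]/n]/.025
    return np.round(v,2).tolist()+[turn], f-np.deg2rad(5*turn*n)
def st():
    o=manip.get_obs(); print('t %.2f pos %s phi %.3f j6 %.2f F %s Tz %.2f gap %.4f gf %.1f'%(o['time'],np.round(o['eef_pos'],4),phi(o['eef_rot']),o['joint_positions'][5],np.round(o['force'],1),o['wrist_torque'][2],o['finger_gap'],o['grasp_force']))
E
python3 -c "
from h import *
st()
print(plan([0.435,-0.007,0.16],30,-0.45))
"
```

```text
t 0.20 pos [ 0.1561 -0.5272  0.2309] phi 0.288 j6 -0.07 F [ 0.7 -0.1  0.3] Tz -0.00 gap 0.0852 gf 0.0
([0.81, -0.18, 0.09, -0.45], np.float64(1.4658662161090592))
```

Request:
{"name": "apply_moves", "arguments": {"motion": [[0.81,-0.18,0.09,-0.45],[0.81,-0.18,0.09,-0.45],[0.81,-0.18,0.09,-0.45],[0.81,-0.18,0.09,-0.45],[0.81,-0.18,0.09,-0.45],[0.81,-0.18,0.09,-0.45],[0.81,-0.18,0.09,-0.45],[0.81,-0.18,0.09,-0.45],[0.81,-0.18,0.09,-0.45],[0.81,-0.18,0.09,-0.45]], "gripper": 100}}

```text
time: 1.03
eef_pos: [0.3166, -0.3964, 0.2085]
eef_rot: [0.942, 0.335, -0.0, -0.0]
force: [-0.3, 0.1, -0.9]
finger_gap: 0.0854
grasp_force: 0.0
```

Request:
{"name": "apply_moves", "arguments": {"motion": [[0.81,-0.18,0.09,-0.45],[0.81,-0.18,0.09,-0.45],[0.81,-0.18,0.09,-0.45],[0.81,-0.18,0.09,-0.45],[0.81,-0.18,0.09,-0.45],[0.81,-0.18,0.09,-0.45],[0.81,-0.18,0.09,-0.45],[0.81,-0.18,0.09,-0.45],[0.81,-0.18,0.09,-0.45],[0.81,-0.18,0.09,-0.45]]}}

```text
time: 1.87
eef_pos: [0.4141, -0.2149, 0.1861]
eef_rot: [0.859, 0.512, -0.0, -0.0]
force: [0.2, 0.2, 0.1]
finger_gap: 0.0856
grasp_force: 0.0
```

Request:
{"name": "apply_moves", "arguments": {"motion": [[0.81,-0.18,0.09,-0.45],[0.81,-0.18,0.09,-0.45],[0.81,-0.18,0.09,-0.45],[0.81,-0.18,0.09,-0.45],[0.81,-0.18,0.09,-0.45],[0.81,-0.18,0.09,-0.45],[0.81,-0.18,0.09,-0.45],[0.81,-0.18,0.09,-0.45],[0.81,-0.18,0.09,-0.45],[0.81,-0.18,0.09,-0.45],[0,0,0,0]]}}

```text
invalid input
```

Request:
{"name": "apply_moves", "arguments": {"motion": [[0.81,-0.18,0.09,-0.45],[0.81,-0.18,0.09,-0.45],[0.81,-0.18,0.09,-0.45],[0.81,-0.18,0.09,-0.45],[0.81,-0.18,0.09,-0.45],[0.81,-0.18,0.09,-0.45],[0.81,-0.18,0.09,-0.45],[0.81,-0.18,0.09,-0.45],[0.81,-0.18,0.09,-0.45],[0.81,-0.18,0.09,-0.45]]}}

```text
time: 2.7
eef_pos: [0.4348, -0.0098, 0.1636]
eef_rot: [0.743, 0.67, -0.0, -0.0]
force: [-0.1, 0.6, -0.0]
finger_gap: 0.0853
grasp_force: 0.0
```

Request:
{"name": "apply_moves", "arguments": {"motion": [[0,0,0,0],[0,0,0,0]]}}

```text
time: 2.87
eef_pos: [0.4348, -0.0103, 0.1637]
eef_rot: [0.743, 0.67, -0.0, -0.0]
force: [0.4, -0.8, 0.2]
finger_gap: 0.0857
grasp_force: 0.0
```

```bash
cat >> h.py <<'E'
def lids(f=None,z0=0.02):
    """blue tops in the wrist camera: fitted centre from contour circle at the top plane"""
    im,P=cloud('wrist')
    if f: save(im,f)
    hsv=cv2.cvtColor(im,cv2.COLOR_RGB2HSV)
    m=((hsv[...,0]>100)&(hsv[...,0]<130)&(hsv[...,1]>110)&(P[...,2]>z0)).astype(np.uint8)
    n,l,s,c=cv2.connectedComponentsWithStats(m)
    for i in range(1,n):
        if s[i,4]>300:
            Q=P[l==i]; zt=np.nanpercentile(Q[:,2],70)
            T=Q[np.abs(Q[:,2]-zt)<0.004]
            cc,r=cv2.minEnclosingCircle(T[:,:2].astype(np.float32))
            print('lid px',np.round(c[i]),'n',s[i,4],'ztop %.4f'%zt,'circ',np.round(cc,4),'r %.4f'%r,'mid',np.round((T.min(0)+T.max(0))/2,4),'mean',np.round(T.mean(0),4))
    return im,P
E
python3 -c "
from h import *
st()
lids('w1.png')
st()
"
```

```text
t 2.87 pos [ 0.4348 -0.0103  0.1637] phi 1.467 j6 -0.00 F [ 0.4 -0.8  0.2] Tz 0.05 gap 0.0857 gf 0.0
lid px [302. 185.] n 5063 ztop 0.0292 circ [ 0.4547 -0.0072] r 0.0328 mid [ 0.4545 -0.0073  0.0287] mean [ 0.4546 -0.0064  0.0287]
lid px [296. 354.] n 3396 ztop 0.0290 circ [ 0.4356 -0.1704] r 0.0326 mid [ 0.4354 -0.17    0.0283] mean [ 0.4355 -0.1689  0.0286]
t 2.92 pos [ 0.4349 -0.0109  0.1638] phi 1.466 j6 -0.00 F [-0.2 -0.7  0.7] Tz -0.01 gap 0.0855 gf 0.0
```

View pics/w1.png

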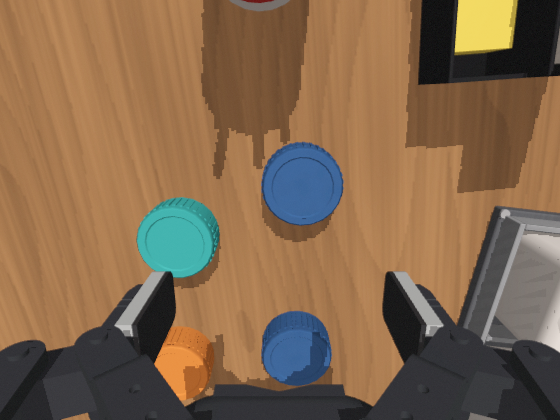

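The wrist view shows lid A at px (302, 185) and lid B at (296, 354), with turquoise at (178, 240). The wrist puts the lids about 3 mm further out in x than the top camera. I'll descend over lid A and look again from near.

Request:
{"name": "apply_moves", "arguments": {"motion": [[0.05,0.15,0.75,0],[0.05,0.15,0.75,0],[0.05,0.15,0.75,0],[0.05,0.15,0.75,0],[0.05,0.15,0.75,0],[0,0,0,0],[0,0,0,0]]}}

```text
time: 3.5
eef_pos: [0.454, -0.0072, 0.0699]
eef_rot: [0.744, 0.669, -0.001, -0.001]
force: [0.1, -0.5, 0.5]
finger_gap: 0.0853
grasp_force: 0.0
```

```bash
python3 -c "
from h import *
st()
lids('w2.png')
"
```

```text
t 3.50 pos [ 0.454  -0.0072  0.0699] phi 1.465 j6 0.01 F [ 0.1 -0.5  0.5] Tz 0.02 gap 0.0853 gf 0.0
lid px [279. 234.] n 10206 ztop 0.0291 circ [ 0.4547 -0.0071] r 0.0329 mid [ 0.4549 -0.007   0.0283] mean [ 0.4547 -0.0058  0.0287]
```

Request:
{"name": "apply_moves", "arguments": {"motion": [[0,0,0.7,0],[0,0.03,0.7,0],[0,0,0.7,0],[0,0,0.4,0],[0,0,0.2,0],[0,0,0,0]]}}

```text
time: 4.05
eef_pos: [0.4549, -0.0068, 0.0026]
eef_rot: [0.743, 0.669, -0.0, -0.0]
force: [0.2, 0.6, -0.1]
finger_gap: 0.0857
grasp_force: 0.0
```

Request:
{"name": "apply_moves", "arguments": {"motion": [[0,0,0,0],[0,0,0,0],[0,0,0,0],[0,0,0,0],[0,0,0,0],[0,0,0,0],[0,0,0,0]], "gripper": 0, "force": 60}}

```text
time: 4.63
eef_pos: [0.4556, -0.0068, 0.0041]
eef_rot: [0.743, 0.669, 0.001, 0.001]
force: [-4.5, -0.6, 13.0]
finger_gap: 0.0649
grasp_force: 63.0
```

Request:
{"name": "apply_moves", "arguments": {"motion": [[0,0,-0.4,0],[0,0,-0.8,0],[0,0,-1,0],[0,0,-1,0],[0,0,-1,0],[0,0,-1,0],[0,0,-1,0],[0,0,-1,0]]}}

```text
time: 5.3
eef_pos: [0.4546, -0.0066, 0.1849]
eef_rot: [0.743, 0.669, 0.0, 0.0]
force: [-0.2, 0.2, -2.2]
finger_gap: 0.0644
grasp_force: 67.8
```

```bash
python3 -c "
from h import *
st()
print(plan([0.66,-0.172,0.235],12,0))
lids(z0=-1)
"
```

```text
t 5.30 pos [ 0.4546 -0.0066  0.1849] phi 1.466 j6 0.01 F [-0.2  0.2 -2.2] Tz 0.02 gap 0.0644 gf 67.8
([-0.48, 0.74, -0.17, 0], np.float64(1.4658819893651072))
lid px [279. 293.] n 22562 ztop 0.2097 circ [ 0.4553 -0.0069] r 0.0330 mid [ 0.4551 -0.0067  0.2089] mean [ 0.4552 -0.005   0.2093]
```

Request:
{"name": "apply_moves", "arguments": {"motion": [[-0.48,0.74,-0.17,0],[-0.48,0.74,-0.17,0],[-0.48,0.74,-0.17,0],[-0.48,0.74,-0.17,0],[-0.48,0.74,-0.17,0],[-0.48,0.74,-0.17,0],[-0.48,0.74,-0.17,0],[-0.48,0.74,-0.17,0],[-0.48,0.74,-0.17,0],[-0.48,0.74,-0.17,0]]}}

```text
time: 6.18
eef_pos: [0.6269, -0.146, 0.2261]
eef_rot: [0.743, 0.669, 0.0, 0.0]
force: [-0.9, 0.2, -1.1]
finger_gap: 0.0646
grasp_force: 67.8
```

Request:
{"name": "apply_moves", "arguments": {"motion": [[-0.48,0.74,-0.17,0],[-0.48,0.74,-0.17,0],[0,0,0,0],[0,0,0,0]]}}

```text
time: 6.52
eef_pos: [0.6606, -0.1735, 0.2335]
eef_rot: [0.743, 0.669, -0.0, -0.0]
force: [-0.1, -0.0, -2.1]
finger_gap: 0.0648
grasp_force: 67.9
```

```bash
cat >> h.py <<'E'
def mouths(f=None):
    im,P=cloud('wrist')
    if f: save(im,f)
    z=P[...,2]
    for nm,a,b in (('rim',.119,.13),('body',.08,.092)):
        k=((z>a)&(z<b)).astype(np.uint8)
        n,l,s,c=cv2.connectedComponentsWithStats(k)
        for i in range(1,n):
            if s[i,4]>250:
                Q=P[l==i]; cc,r=cv2.minEnclosingCircle(Q[:,:2].astype(np.float32)); mr=cv2.minAreaRect(Q[:,:2].astype(np.float32))
                print(nm,'px',np.round(c[i]),'n',s[i,4],'z %.4f'%np.median(Q[:,2]),'circ',np.round(cc,4),'r %.4f'%r,'rect',np.round(mr[0],4),np.round(mr[1],4),'%.1f'%mr[2])
E
python3 -c "
from h import *
st()
mouths('w3.png')
"
```

```text
t 6.52 pos [ 0.6606 -0.1735  0.2335] phi 1.465 j6 -0.20 F [-0.1 -0.  -2.1] Tz 0.02 gap 0.0648 gf 67.9
rim px [274. 119.] n 529 z 0.1230 circ [ 0.6645 -0.115 ] r 0.0196 rect [ 0.6644 -0.115 ] [0.0386 0.038 ] 5.8
rim px [275. 120.] n 689 z 0.1196 circ [ 0.6654 -0.1161] r 0.0154 rect [ 0.6644 -0.1172] [0.0275 0.0246] 54.8
body px [275. 110.] n 5919 z 0.0853 circ [ 0.6644 -0.1151] r 0.0540 rect [ 0.6645 -0.1152] [0.0814 0.0817] 77.3
body px [228. 216.] n 456 z 0.0837 circ [ 0.6195 -0.2014] r 0.0208 rect [ 0.6148 -0.1937] [0.0413 0.0182] 31.3
```

View pics/w3.png

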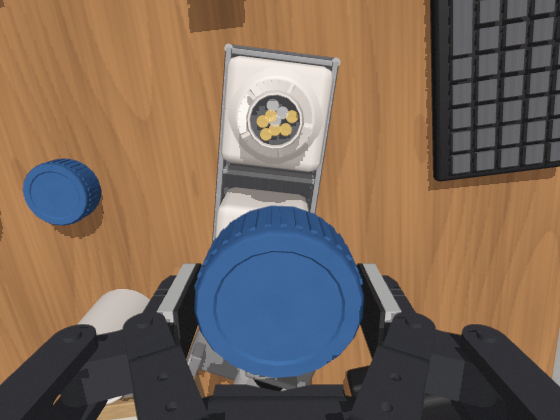

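The mouth of the left jar is at px (274, 119), which is (0.6645, -0.115). The held lid is in the middle at about (279, 293), centred to within 1 mm, and lid B is at (62, 190). I'll set lid A over the left jar.

Request:
{"name": "apply_moves", "arguments": {"motion": [[0.78,-0.04,0.5,0],[0.78,-0.04,0.5,0],[0.79,-0.04,0.5,0],[0,0,0.6,0],[0,0,0.6,0],[0,0,0.6,0],[0,0,0.5,0],[0,0,0,0],[0,0,0,0]]}}

```text
time: 7.32
eef_pos: [0.6634, -0.1141, 0.1387]
eef_rot: [0.743, 0.669, -0.0, -0.0]
force: [-0.8, 0.3, -1.1]
finger_gap: 0.065
grasp_force: 67.8
```

```bash
python3 -c "
from h import *
st()
"
```

```text
t 7.32 pos [ 0.6634 -0.1141  0.1387] phi 1.466 j6 -0.12 F [-0.8  0.3 -1.1] Tz -0.00 gap 0.0650 gf 67.8
```

Request:
{"name": "apply_moves", "arguments": {"motion": [[-0.02,0.02,0.12,0],[0,0,0.12,0],[0,0,0.12,0],[0,0,0.12,0],[0,0,0.12,0],[0,0,0.12,0],[0,0,0.08,0],[0,0,0,0]]}}

```text
time: 7.98
eef_pos: [0.6641, -0.1149, 0.1179]
eef_rot: [0.743, 0.669, -0.0, -0.0]
force: [0.6, 0.3, -0.8]
finger_gap: 0.0649
grasp_force: 67.8
```

Request:
{"name": "apply_moves", "arguments": {"motion": [[0,0,0.08,0],[0,0,0.08,0],[0,0,0,0]]}}

```text
time: 8.23
eef_pos: [0.6641, -0.1149, 0.1141]
eef_rot: [0.743, 0.669, -0.0, -0.0]
force: [0.4, 0.3, -1.9]
finger_gap: 0.0646
grasp_force: 67.8
```

Request:
{"name": "apply_moves", "arguments": {"motion": [[0,0,0.08,0],[0,0,0,0]]}}

```text
time: 8.4
eef_pos: [0.6644, -0.1149, 0.1126]
eef_rot: [0.743, 0.669, 0.0, 0.0]
force: [0.4, -0.3, 0.2]
finger_gap: 0.0646
grasp_force: 68.0
```

Request:
{"name": "apply_moves", "arguments": {"motion": [[0,0,0.08,0],[0,0,0,0]]}}

```text
time: 8.57
eef_pos: [0.6647, -0.1149, 0.1118]
eef_rot: [0.743, 0.669, 0.001, 0.001]
force: [-3.4, 2.9, 6.7]
finger_gap: 0.0642
grasp_force: 68.8
```

Contact at TCP z ≈ 0.112, about 10 mm above home. I'll turn clockwise and follow the pitch.

Request:
{"name": "apply_moves", "arguments": {"motion": [[0,0,0.03,1],[0,0,0.03,1],[0,0,0.03,1],[0,0,0.03,1],[0,0,0.03,1],[0,0,0,0]]}}

```text
time: 9.07
eef_pos: [0.6642, -0.1149, 0.1088]
eef_rot: [0.872, 0.49, 0.0, 0.0]
force: [-11.3, -1.4, 16.4]
finger_gap: 0.0648
grasp_force: 70.0
```

```bash
python3 -c "
from h import *
st()
"
```

```text
t 9.07 pos [ 0.6642 -0.1149  0.1088] phi 1.024 j6 0.32 F [-11.3  -1.4  16.4] Tz 0.01 gap 0.0648 gf 70.0
```

Request:
{"name": "apply_moves", "arguments": {"motion": [[-0.02,-0.03,0.02,1],[0,0,0.03,1],[0,0,0.03,1],[0,0,0.03,1],[0,0,0.03,1],[0,0,0,0]]}}

```text
time: 9.57
eef_pos: [0.664, -0.1152, 0.1055]
eef_rot: [0.957, 0.29, 0.001, 0.001]
force: [-3.4, 0.5, 11.2]
finger_gap: 0.0645
grasp_force: 64.2
```

```bash
python3 -c "
from h import *
st()
"
```

```text
t 9.57 pos [ 0.664  -0.1152  0.1055] phi 0.587 j6 0.76 F [-3.4  0.5 11.2] Tz -0.53 gap 0.0645 gf 64.2
```

Request:
{"name": "apply_moves", "arguments": {"motion": [[0,0,0.03,1],[0,0,0.03,1],[0,0,0.03,1],[0,0,0.03,1],[0,0,0,0]]}}

```text
time: 9.98
eef_pos: [0.6648, -0.115, 0.1031]
eef_rot: [0.993, 0.119, 0.002, 0.001]
force: [0.0, 1.8, 13.9]
finger_gap: 0.0647
grasp_force: 66.1
```

```bash
python3 -c "
from h import *
st()
"
```

```text
t 9.98 pos [ 0.6648 -0.115   0.1031] phi 0.239 j6 1.11 F [ 0.   1.8 13.9] Tz -0.78 gap 0.0647 gf 66.1
```

Request:
{"name": "apply_moves", "arguments": {"motion": [[0,0,0.03,1],[0,0,0.03,1],[0,0,0.03,1],[0,0,0,0]]}}

```text
time: 10.32
eef_pos: [0.6667, -0.1159, 0.1024]
eef_rot: [1.0, -0.011, 0.006, 0.001]
force: [11.4, -3.4, 17.1]
finger_gap: 0.0647
grasp_force: 77.3
```

```bash
python3 -c "
from h import *
st(); lids(z0=0.1)
"
```

```text
t 10.32 pos [ 0.6667 -0.1159  0.1024] phi -0.023 j6 1.37 F [11.4 -3.4 17.1] Tz -0.37 gap 0.0647 gf 77.3
lid px [278. 304.] n 22196 ztop 0.1287 circ [ 0.6611 -0.116 ] r 0.0329 mid [ 0.661  -0.1159  0.1287] mean [ 0.6641 -0.1159  0.128 ]
```

Request:
{"name": "apply_moves", "arguments": {"motion": [[0,0,0,1],[0,0,0,1],[0,0,0,0]]}}

```text
time: 10.62
eef_pos: [0.6657, -0.1167, 0.1016]
eef_rot: [0.995, -0.099, 0.004, 0.001]
force: [7.2, -5.5, 13.3]
finger_gap: 0.0643
grasp_force: 67.8
```

```bash
python3 -c "
from h import *
st(); im,P=lids('w4.png',z0=0.1)
"
```

```text
t 10.62 pos [ 0.6657 -0.1167  0.1016] phi -0.198 j6 1.54 F [ 7.2 -5.5 13.3] Tz -0.77 gap 0.0643 gf 67.8
lid px [278. 302.] n 22435 ztop 0.1286 circ [ 0.661  -0.1159] r 0.0328 mid [ 0.6612 -0.1161  0.1286] mean [ 0.6644 -0.1163  0.1279]
```

View pics/w4.png

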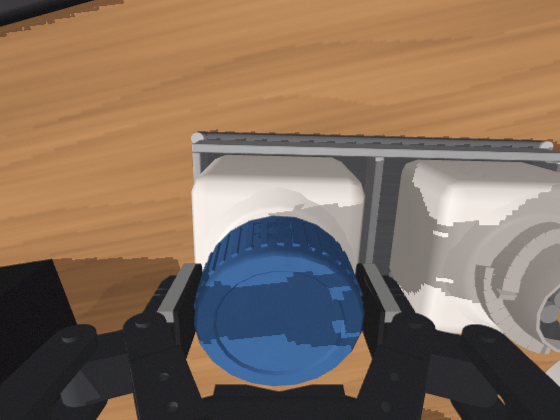

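```bash
cat >> h.py <<'E'
def plane(z0=0.1):
    im,P=cloud('wrist'); hsv=cv2.cvtColor(im,cv2.COLOR_RGB2HSV)
    m=((hsv[...,0]>100)&(hsv[...,0]<130)&(hsv[...,1]>110)&(P[...,2]>z0)).astype(np.uint8)
    n,l,s,c=cv2.connectedComponentsWithStats(m); i=1+np.argmax(s[1:,4]); Q=P[l==i]
    for k in range(6):
        A=np.c_[Q[:,:2]-Q[:,:2].mean(0),np.ones(len(Q))]; co=np.linalg.lstsq(A,Q[:,2],rcond=None)[0]; r=Q[:,2]-A@co
        if k<5: Q=Q[np.abs(r)<max(.0015,2*r.std())] if k>1 else Q[r>-.003]
    cc,rr=cv2.minEnclosingCircle(Q[:,:2].astype(np.float32))
    ctr=co[2]+co[:2]@(np.array(cc)-Q[:,:2].mean(0))
    print('plane ctr',np.round(cc,4),'r %.4f z %.4f'%(rr,ctr),'slope deg',np.round(np.rad2deg(co[:2]),2),'res %.4f'%r.std())
E
python3 -c "
from h import *
plane()"
```

```text
plane ctr [ 0.66   -0.1157] r 0.0324 z 0.1276 slope deg [6.32 0.11] res 0.0007
```

Request:
{"name": "apply_moves", "arguments": {"motion": [[0,0,0,1],[0,0,0,1],[0,0,0,1],[0,0,0,0]]}}

```text
time: 11.05
eef_pos: [0.6639, -0.116, 0.1012]
eef_rot: [0.974, -0.227, 0.002, 0.001]
force: [-9.4, -4.3, 21.2]
finger_gap: 0.0646
grasp_force: 76.0
```

```bash
python3 -c "
from h import *
st();plane()"
```

```text
t 11.05 pos [ 0.6639 -0.116   0.1012] phi -0.458 j6 1.80 F [-9.4 -4.3 21.2] Tz 0.22 gap 0.0646 gf 76.0
plane ctr [ 0.6606 -0.1147] r 0.0324 z 0.1277 slope deg [ 4.7  -0.83] res 0.0007
```

Request:
{"name": "apply_moves", "arguments": {"motion": [[0,0,0,0],[0,0,0,0],[0,0,0,0],[0,0,0,0]], "gripper": 100}}

```text
time: 11.43
eef_pos: [0.6633, -0.1148, 0.0978]
eef_rot: [0.974, -0.225, -0.0, -0.0]
force: [0.3, 0.2, 0.7]
finger_gap: 0.0855
grasp_force: 0.0
```

Request:
{"name": "apply_moves", "arguments": {"motion": [[0,0,-0.6,0],[0,0,-0.8,0],[0,0,-0.8,0],[0,0,-0.8,0],[0,0,0,0],[0,0,0,0]]}}

```text
time: 11.93
eef_pos: [0.6637, -0.1149, 0.1739]
eef_rot: [0.974, -0.225, 0.001, -0.0]
force: [-0.7, 0.6, -1.1]
finger_gap: 0.0855
grasp_force: 0.0
```

```bash
python3 -c "
from h import *
st();plane();mouths('w5.png')"
```

```text
t 11.93 pos [ 0.6637 -0.1149  0.1739] phi -0.454 j6 1.80 F [-0.7  0.6 -1.1] Tz 0.01 gap 0.0855 gf 0.0
plane ctr [ 0.661  -0.1151] r 0.0322 z 0.1277 slope deg [ 4.71 -0.05] res 0.0007
rim px [488. 183.] n 2297 z 0.1203 circ [ 0.6381 -0.2321] r 0.0200 rect [ 0.6383 -0.232 ] [0.0384 0.0386] 0.8
rim px [282. 238.] n 8723 z 0.1273 circ [ 0.6612 -0.1148] r 0.0336 rect [ 0.6617 -0.1154] [0.0661 0.0653] 7.3
body px [438. 154.] n 7316 z 0.0853 circ [ 0.6385 -0.232 ] r 0.0543 rect [ 0.6389 -0.2321] [0.0814 0.0811] 77.3
body px [278. 174.] n 4645 z 0.0849 circ [ 0.6651 -0.1163] r 0.0542 rect [ 0.6653 -0.1158] [0.0814 0.0808] 77.1
body px [ 53. 326.] n 703 z 0.0859 circ [0.6527 0.0905] r 0.0357 rect [0.6607 0.088 ] [0.0713 0.0188] 72.6
```

View pics/w5.png

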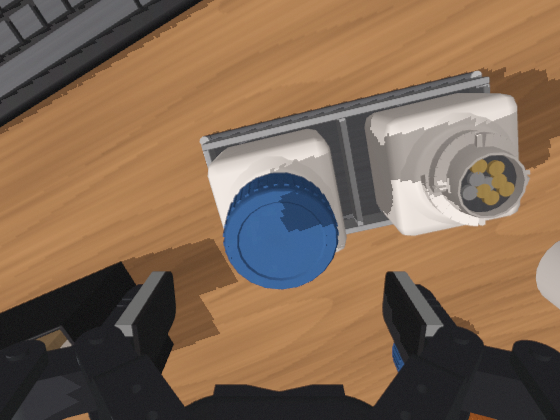

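The lid is threaded and at about home height, but it's tipped about 4.7° with the +x side high. It's at px (282, 238) in the picture, and the right jar's mouth is at (488, 183). I'll turn the gripper back so the fingers close along x, regrip to set it upright, and tighten.

Request:
{"name": "apply_moves", "arguments": {"motion": [[0,0,0,-1],[0,0,0,-1],[0,0,0,-1],[0,0,0,-1],[0,0,0,-1],[0,0,0,-1],[0,0,0,-1],[0,0,0,-1],[0,0,0,-1],[0,0,0,-1]]}}

```text
time: 12.87
eef_pos: [0.663, -0.1148, 0.1715]
eef_rot: [0.978, 0.21, -0.001, -0.0]
force: [-0.1, 0.5, 0.5]
finger_gap: 0.0852
grasp_force: 0.0
```

Request:
{"name": "apply_moves", "arguments": {"motion": [[0,0,0,-1],[0,0,0,-1],[0,0,0,-1],[0,0,0,-1],[0,0,0,-1],[0,0,0,-1],[0,0,0,-1],[0,0,0,-1],[0,0,0,-1],[0,0,0,-1]]}}

```text
time: 13.7
eef_pos: [0.663, -0.1148, 0.1715]
eef_rot: [0.797, 0.603, -0.001, -0.001]
force: [0.1, -0.0, 0.1]
finger_gap: 0.0851
grasp_force: 0.0
```

Request:
{"name": "apply_moves", "arguments": {"motion": [[0,0,0,-1],[0,0,0,-1],[0,0,0,0],[0,0,0,0]]}}

```text
time: 14.03
eef_pos: [0.6631, -0.1149, 0.172]
eef_rot: [0.744, 0.668, -0.0, -0.001]
force: [0.4, -0.6, 0.5]
finger_gap: 0.0854
grasp_force: 0.0
```

```bash
python3 -c "
from h import *
st();plane();mouths();print(plan([.6648,-.1155,.1],5))"
```

```text
t 14.03 pos [ 0.6631 -0.1149  0.172 ] phi 1.463 j6 -0.12 F [ 0.4 -0.6  0.5] Tz 0.00 gap 0.0854 gf 0.0
plane ctr [ 0.6604 -0.1144] r 0.0323 z 0.1278 slope deg [ 4.67 -0.02] res 0.0007
rim px [269. 231.] n 8946 z 0.1273 circ [ 0.6609 -0.1143] r 0.0335 rect [ 0.6608 -0.1139] [0.0659 0.0652] 31.0
rim px [262. 380.] n 554 z 0.1206 circ [ 0.6392 -0.2249] r 0.0184 rect [ 0.6409 -0.2197] [0.0148 0.0364] 72.3
body px [289. 175.] n 4136 z 0.0847 circ [ 0.6646 -0.1149] r 0.0542 rect [ 0.6647 -0.114 ] [0.0802 0.0818] 76.6
body px [262. 336.] n 4821 z 0.0854 circ [ 0.6383 -0.2321] r 0.0543 rect [ 0.6381 -0.2311] [0.0808 0.0812] 77.2
([-0.0, 0.01, 0.58, 0.0], np.float64(1.4631470715362331))
```

Request:
{"name": "apply_moves", "arguments": {"motion": [[-0.01,0.02,0.6,0],[0,0.02,0.6,0],[0,0.01,0.6,0],[0,0.01,0.6,0],[0,0,0.48,0],[0,0,0,0]]}}

```text
time: 14.63
eef_pos: [0.6637, -0.1151, 0.098]
eef_rot: [0.744, 0.669, -0.001, -0.002]
force: [0.6, 0.1, -0.5]
finger_gap: 0.0853
grasp_force: 0.0
```

Request:
{"name": "apply_moves", "arguments": {"motion": [[0,0,0,0],[0,0,0,0],[0,0,0,0],[0,0,0,0],[0,0,0,0],[0,0,0,0]], "gripper": 0, "force": 60}}

```text
time: 15.13
eef_pos: [0.6639, -0.117, 0.1028]
eef_rot: [0.744, 0.669, -0.001, 0.0]
force: [-14.8, -9.0, 8.1]
finger_gap: 0.0651
grasp_force: 64.8
```

```bash
python3 -c "
from h import *
st();plane()"
```

```text
t 15.13 pos [ 0.6639 -0.117   0.1028] phi 1.465 j6 -0.12 F [-14.8  -9.    8.1] Tz 0.35 gap 0.0651 gf 64.8
plane ctr [ 0.6641 -0.1154] r 0.0324 z 0.1283 slope deg [3.91 0.11] res 0.0007
```

Request:
{"name": "apply_moves", "arguments": {"motion": [[0,0,-0.03,-1],[0,0,-0.03,-1],[0,0,-0.03,-1],[0,0,-0.03,-1],[0,0,-0.03,-1],[0,0,-0.03,-1],[0,0,-0.03,-1],[0,0,-0.03,-1],[0,0,0,0]]}}

```text
time: 15.93
eef_pos: [0.6664, -0.1162, 0.1079]
eef_rot: [0.468, 0.884, 0.001, 0.003]
force: [12.0, -5.4, -10.5]
finger_gap: 0.0641
grasp_force: 70.7
```

```bash
python3 -c "
from h import *
st();plane()"
```

```text
t 15.93 pos [ 0.6664 -0.1162  0.1079] phi 2.168 j6 -0.82 F [ 12.   -5.4 -10.5] Tz -0.47 gap 0.0641 gf 70.7
plane ctr [ 0.6639 -0.1128] r 0.0325 z 0.1302 slope deg [ 6.36 -3.71] res 0.0007
```

Request:
{"name": "apply_moves", "arguments": {"motion": [[0,0,-0.03,-1],[0,0,-0.03,-1],[0,0,-0.03,-1],[0,0,-0.03,-1],[0,0,-0.03,-1],[0,0,-0.03,-1],[0,0,-0.03,-1],[0,0,-0.03,-1],[0,0,0,0]]}}

```text
time: 16.73
eef_pos: [0.6689, -0.1141, 0.1153]
eef_rot: [0.137, 0.991, 0.001, 0.006]
force: [31.2, 7.2, -9.5]
finger_gap: 0.0634
grasp_force: 75.1
```

```bash
python3 -c "
from h import *
st();plane()"
```

```text
t 16.73 pos [ 0.6689 -0.1141  0.1153] phi 2.867 j6 -1.52 F [31.2  7.2 -9.5] Tz -1.12 gap 0.0634 gf 75.1
plane ctr [ 0.6559 -0.1097] r 0.0323 z 0.1333 slope deg [ 25.42 -14.29] res 0.0008
```

Request:
{"name": "apply_moves", "arguments": {"motion": [[0,0,0.2,0],[0,0,0,0],[0,0,0,0]]}}

```text
time: 17.03
eef_pos: [0.668, -0.1141, 0.1108]
eef_rot: [0.139, 0.99, 0.001, 0.005]
force: [21.1, 9.0, -4.1]
finger_gap: 0.0625
grasp_force: 66.0
```

Request:
{"name": "apply_moves", "arguments": {"motion": [[0,0,0,0],[0,0,0,0],[0,0,0,0],[0,0,0,0]], "gripper": 100}}

```text
time: 17.37
eef_pos: [0.6649, -0.1155, 0.1086]
eef_rot: [0.139, 0.99, -0.0, 0.0]
force: [-0.1, -0.4, 0.8]
finger_gap: 0.0854
grasp_force: 0.0
```

Request:
{"name": "apply_moves", "arguments": {"motion": [[0,0,-0.8,0],[0,0,-0.8,0],[0,0,-0.8,0],[0,0,-0.8,0],[0,0,0,0]]}}

```text
time: 17.78
eef_pos: [0.666, -0.1158, 0.193]
eef_rot: [0.139, 0.99, -0.0, 0.003]
force: [-0.1, -0.7, 0.8]
finger_gap: 0.0856
grasp_force: 0.0
```

```bash
python3 -c "
from h import *
st();plane();mouths('w6.png')"
```

```text
t 17.78 pos [ 0.666  -0.1158  0.193 ] phi 2.862 j6 -1.52 F [-0.1 -0.7  0.8] Tz 0.01 gap 0.0856 gf 0.0
plane ctr [ 0.6565 -0.1084] r 0.0323 z 0.1296 slope deg [ 14.23 -15.41] res 0.0008
rim px [294. 188.] n 4742 z 0.1253 circ [ 0.657  -0.1098] r 0.0335 rect [ 0.6478 -0.1034] [0.0661 0.0408] 56.0
rim px [ 89. 227.] n 1927 z 0.1203 circ [ 0.6379 -0.232 ] r 0.0201 rect [ 0.6371 -0.2316] [0.0384 0.0384] 73.5
body px [521.  86.] n 969 z 0.0862 circ [0.6335 0.0583] r 0.0261 rect [0.6335 0.0575] [0.0035 0.0521] 87.1
body px [263. 171.] n 2956 z 0.0843 circ [ 0.6635 -0.1154] r 0.0540 rect [ 0.6636 -0.1152] [0.0816 0.0813] 77.1
body px [128. 192.] n 5885 z 0.0854 circ [ 0.6372 -0.231 ] r 0.0540 rect [ 0.637  -0.2316] [0.0815 0.0814] 76.8
```

View pics/w6.png

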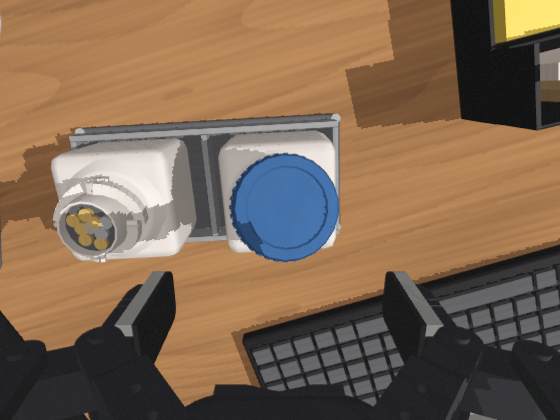

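The lid is cocked about 20°, with its low side toward -x/+y (image px (283, 207)), and it's partly unscrewed. I'll grip across the lean, straighten it, and finish unscrewing.

Request:
{"name": "apply_moves", "arguments": {"motion": [[0,0,0,1],[0,0,0,1],[0,0,0,1],[0,0,0,1],[0,0,0,1],[0,0,0,1],[0,0,0,1],[0,0,0,1],[0,0,0,1],[0,0,0,1]]}}

```text
time: 18.72
eef_pos: [0.6644, -0.1154, 0.1866]
eef_rot: [0.547, 0.837, -0.0, -0.001]
force: [0.3, -0.6, 0.0]
finger_gap: 0.0856
grasp_force: 0.0
```

Request:
{"name": "apply_moves", "arguments": {"motion": [[0,0,0,1],[0,0,0,1],[0,0,0,1],[0,0,0,1],[0,0,0,1],[0,0,0,1],[0,0,0,1],[0,0,0,1],[0,0,0,1],[0,0,0,1]]}}

```text
time: 19.55
eef_pos: [0.6644, -0.1154, 0.1866]
eef_rot: [0.849, 0.528, -0.001, -0.001]
force: [-0.0, 1.2, 0.3]
finger_gap: 0.0857
grasp_force: 0.0
```

Request:
{"name": "apply_moves", "arguments": {"motion": [[0,0,0,1],[0,0,0,1],[0,0,0,1],[0,0,0,1],[0,0,0,0],[0,0,0,0]]}}

```text
time: 20.05
eef_pos: [0.6645, -0.1154, 0.1871]
eef_rot: [0.927, 0.376, -0.001, -0.0]
force: [-0.2, 0.9, -0.4]
finger_gap: 0.0853
grasp_force: 0.0
```

```bash
python3 -c "
from h import *
st();plane();print(plan([.6605,-.1125,.135],4))
im,P=cloud('wrist')
hsv=cv2.cvtColor(im,cv2.COLOR_RGB2HSV)
Q=P[(hsv[...,0]>100)&(hsv[...,0]<130)&(hsv[...,1]>110)&(P[...,2]>.09)&(abs(P[...,0]-.66)<.07)]
for a in range(0,360,45):
  d=Q[:,:2]@np.array([np.cos(np.deg2rad(a)),np.sin(np.deg2rad(a))]); k=np.argmax(d); print(a,np.round(Q[k],4))
"
```

```text
t 20.05 pos [ 0.6645 -0.1154  0.1871] phi 0.770 j6 0.57 F [-0.2  0.9 -0.4] Tz 0.02 gap 0.0853 gf 0.0
plane ctr [ 0.6568 -0.1078] r 0.0321 z 0.1293 slope deg [ 14.13 -15.4 ] res 0.0007
([-0.01, -0.05, 0.52, 0.0], np.float64(0.7707468021458699))
0 [ 0.6942 -0.1108  0.1138]
45 [ 0.6823 -0.0869  0.1221]
90 [ 0.6614 -0.0773  0.1227]
135 [ 0.6278 -0.0924  0.224 ]
180 [ 0.6262 -0.1113  0.1229]
225 [ 0.6326 -0.1284  0.1289]
270 [ 0.6741 -0.1428  0.1166]
315 [ 0.6837 -0.1363  0.118 ]
```

Request:
{"name": "apply_moves", "arguments": {"motion": [[-0.02,-0.1,0.4,0],[-0.02,-0.1,0.6,0],[0,0,0.6,0],[0,0,0.6,0],[0,0,0.6,0],[0,0,0.5,0],[0,0,0,0]]}}

```text
time: 20.73
eef_pos: [0.6593, -0.1121, 0.102]
eef_rot: [0.927, 0.375, -0.002, -0.001]
force: [-0.6, -0.2, -0.7]
finger_gap: 0.0853
grasp_force: 0.0
```

```bash
python3 -c "
from h import *
st()"
```

```text
t 20.73 pos [ 0.6593 -0.1121  0.102 ] phi 0.769 j6 0.58 F [-0.6 -0.2 -0.7] Tz -0.08 gap 0.0853 gf 0.0
```

Request:
{"name": "apply_moves", "arguments": {"motion": [[0,0,0,0],[0,0,0,0],[0,0,0,0],[0,0,0,0],[0,0,0,0],[0,0,0,0]], "gripper": 0, "force": 50}}

```text
time: 21.23
eef_pos: [0.661, -0.1125, 0.1067]
eef_rot: [0.927, 0.375, 0.001, 0.0]
force: [-0.7, 1.1, 7.1]
finger_gap: 0.0684
grasp_force: 56.0
```

```bash
python3 -c "
from h import *
st();plane()"
```

```text
t 21.23 pos [ 0.661  -0.1125  0.1067] phi 0.768 j6 0.58 F [-0.7  1.1  7.1] Tz -0.02 gap 0.0684 gf 56.0
plane ctr [ 0.6593 -0.1092] r 0.0318 z 0.1305 slope deg [ 15.17 -16.6 ] res 0.0007
```

Request:
{"name": "apply_moves", "arguments": {"motion": [[0,0,-0.02,-1],[0,0,-0.02,-1],[0,0,-0.02,-1],[0,0,-0.02,-1],[0,0,0,0]]}}

```text
time: 21.7
eef_pos: [0.6607, -0.1119, 0.1083]
eef_rot: [0.847, 0.532, 0.0, -0.0]
force: [-4.1, 4.1, 6.6]
finger_gap: 0.0683
grasp_force: 56.5
```

```bash
python3 -c "
from h import *
st();plane()"
```

```text
t 21.70 pos [ 0.6607 -0.1119  0.1083] phi 1.123 j6 0.23 F [-4.1  4.1  6.6] Tz -0.08 gap 0.0683 gf 56.5
plane ctr [ 0.6569 -0.1093] r 0.0319 z 0.1317 slope deg [ 19.89 -10.28] res 0.0007
```

Request:
{"name": "apply_moves", "arguments": {"motion": [[0,0,-0.1,0],[0,0,-0.1,0],[0,0,-0.1,0],[0,0,0,0]]}}

```text
time: 22.08
eef_pos: [0.6597, -0.1122, 0.113]
eef_rot: [0.848, 0.53, -0.001, -0.001]
force: [-0.8, 0.7, -17.5]
finger_gap: 0.0679
grasp_force: 64.0
```

```bash
python3 -c "
from h import *
st();plane()"
```

```text
t 22.08 pos [ 0.6597 -0.1122  0.113 ] phi 1.117 j6 0.23 F [ -0.8   0.7 -17.5] Tz -0.02 gap 0.0679 gf 64.0
plane ctr [ 0.6566 -0.109 ] r 0.0318 z 0.1361 slope deg [ 18.17 -13.96] res 0.0007
```

Request:
{"name": "apply_moves", "arguments": {"motion": [[0,0,0,-1],[0,0,0,-1],[0,0,0,-1],[0,0,0,-1],[0,0,0,-1],[0,0,0,-1],[0,0,0,0]]}}

```text
time: 22.72
eef_pos: [0.6601, -0.1126, 0.1161]
eef_rot: [0.68, 0.733, -0.0, -0.0]
force: [-8.6, 0.8, -0.7]
finger_gap: 0.0679
grasp_force: 65.6
```

```bash
python3 -c "
from h import *
st();plane()"
```

```text
t 22.72 pos [ 0.6601 -0.1126  0.1161] phi 1.646 j6 -0.30 F [-8.6  0.8 -0.7] Tz -0.01 gap 0.0679 gf 65.6
plane ctr [ 0.6554 -0.1121] r 0.0320 z 0.1393 slope deg [22.41 -0.38] res 0.0007
```

Request:
{"name": "apply_moves", "arguments": {"motion": [[0,0,-0.1,0],[0,0,-0.1,0],[0,0,-0.1,0],[0,0,-0.1,0],[0,0,0,0]]}}

```text
time: 23.18
eef_pos: [0.661, -0.113, 0.1263]
eef_rot: [0.682, 0.731, 0.0, 0.001]
force: [-0.1, 0.4, -1.4]
finger_gap: 0.0675
grasp_force: 65.3
```

```bash
python3 -c "
from h import *
st();plane()"
```

```text
t 23.18 pos [ 0.661  -0.113   0.1263] phi 1.640 j6 -0.29 F [-0.1  0.4 -1.4] Tz 0.03 gap 0.0675 gf 65.3
plane ctr [ 0.6564 -0.113 ] r 0.0320 z 0.1496 slope deg [22.64  0.82] res 0.0007
```

It's free now and held tilted. I'll set it down on open desk near (0.52, -0.08) so it falls flat.

Request:
{"name": "apply_moves", "arguments": {"motion": [[0,0,-0.5,0],[0,0,-0.8,0],[0,0,-0.8,0],[0,0,0,0]]}}

```text
time: 23.57
eef_pos: [0.6623, -0.1128, 0.1835]
eef_rot: [0.682, 0.731, 0.002, 0.004]
force: [-0.2, 0.4, -0.6]
finger_gap: 0.0672
grasp_force: 65.3
```

```bash
python3 -c "
from h import *
st();print(plan([.52,-.08,.10],8))"
```

```text
t 23.57 pos [ 0.6623 -0.1128  0.1835] phi 1.640 j6 -0.29 F [-0.2  0.4 -0.6] Tz -0.01 gap 0.0672 gf 65.3
([0.21, -0.7, 0.42, 0.0], np.float64(1.6404602062290023))
```

Request:
{"name": "apply_moves", "arguments": {"motion": [[0.21,-0.7,0.2,0],[0.21,-0.7,0.2,0],[0.21,-0.7,0.3,0],[0.21,-0.7,0.5,0],[0.21,-0.7,0.7,0],[0.21,-0.7,0.7,0],[0.21,-0.7,0.8,0],[0.21,-0.7,0.8,0],[0,0,0.8,0],[0,0,0.8,0]]}}

```text
time: 24.4
eef_pos: [0.5177, -0.0802, 0.0323]
eef_rot: [0.682, 0.731, 0.0, 0.001]
force: [0.9, -0.5, -2.0]
finger_gap: 0.0674
grasp_force: 65.2
```

Request:
{"name": "apply_moves", "arguments": {"motion": [[0,0,0.4,0],[0,0,0.2,0],[0,0,0,0]]}}

```text
time: 24.65
eef_pos: [0.518, -0.0803, 0.0171]
eef_rot: [0.682, 0.731, -0.0, -0.0]
force: [0.3, -0.7, -2.9]
finger_gap: 0.0679
grasp_force: 65.2
```

```bash
python3 -c "
from h import *
st();plane(-.01)"
```

```text
t 24.65 pos [ 0.518  -0.0803  0.0171] phi 1.640 j6 -0.29 F [ 0.3 -0.7 -2.9] Tz 0.00 gap 0.0679 gf 65.2
plane ctr [ 0.514  -0.0801] r 0.0320 z 0.0406 slope deg [22.5   0.92] res 0.0007
```

Request:
{"name": "apply_moves", "arguments": {"motion": [[0,0,0,0],[0,0,0,0],[0,0,0,0],[0,0,0,0],[0,0,-0.6,0],[0,0,-0.8,0],[0,0,-0.8,0],[0,0,0,0],[0,0,0,0]], "gripper": 100}}

```text
time: 25.45
eef_pos: [0.5186, -0.0804, 0.0736]
eef_rot: [0.682, 0.731, 0.001, 0.001]
force: [-0.8, 0.1, -0.4]
finger_gap: 0.0851
grasp_force: 0.0
```

```bash
python3 -c "
from h import *
st();plane(.015);lids()"
```

```text
t 25.45 pos [ 0.5186 -0.0804  0.0736] phi 1.640 j6 -0.29 F [-0.8  0.1 -0.4] Tz 0.02 gap 0.0851 gf 0.0
plane ctr [ 0.5253 -0.0808] r 0.0325 z 0.0287 slope deg [0.06 0.  ] res 0.0007
lid px [290. 234.] n 9925 ztop 0.0292 circ [ 0.5249 -0.0804] r 0.0328 mid [ 0.5249 -0.0803  0.0287] mean [ 0.525  -0.0791  0.0287]
lid px [175. 358.] n 1583 ztop 0.0291 circ [ 0.4569 -0.1696] r 0.0234 mid [ 0.4574 -0.1696  0.0281] mean [ 0.4583 -0.1686  0.0286]
```

Request:
{"name": "apply_moves", "arguments": {"motion": [[0,0.13,0.6,0],[0,0.13,0.7,0],[-0.02,0,0.7,0],[0,0,0.5,0],[0,0,0.27,0],[0,0,0,0],[0,0,0,0]]}}

```text
time: 26.13
eef_pos: [0.5246, -0.0803, 0.0033]
eef_rot: [0.682, 0.731, -0.0, -0.0]
force: [-0.8, 0.4, -0.8]
finger_gap: 0.0855
grasp_force: 0.0
```

Request:
{"name": "apply_moves", "arguments": {"motion": [[0,0,0,0],[0,0,0,0],[0,0,0,0],[0,0,0,0],[0,0,0,0],[0,0,0,0]], "gripper": 0, "force": 60}}

```text
time: 26.63
eef_pos: [0.5252, -0.0805, 0.0048]
eef_rot: [0.682, 0.731, 0.0, 0.001]
force: [-2.4, 0.5, 9.8]
finger_gap: 0.0645
grasp_force: 65.5
```

Request:
{"name": "apply_moves", "arguments": {"motion": [[0,0,-0.4,0],[0,0,-0.8,0],[0,0,-1,0],[0,0,-1,0],[0,0,-1,0],[0,0,-1,0],[0,0,-1,0],[0,0,-0.8,0],[0,0,0,0]]}}

```text
time: 27.38
eef_pos: [0.5259, -0.0806, 0.1833]
eef_rot: [0.682, 0.731, 0.002, 0.003]
force: [0.9, 0.2, -1.3]
finger_gap: 0.0647
grasp_force: 67.6
```

```bash
python3 -c "
from h import *
st();plane(.05);print(plan([.638,-.2316,.18],8))"
```

```text
t 27.38 pos [ 0.5259 -0.0806  0.1833] phi 1.640 j6 -0.29 F [ 0.9  0.2 -1.3] Tz -0.01 gap 0.0647 gf 67.6
plane ctr [ 0.5262 -0.0808] r 0.0326 z 0.2072 slope deg [ 0.36 -0.06] res 0.0007
([-0.79, 0.51, 0.0, 0.0], np.float64(1.6404534382201963))
```

Request:
{"name": "apply_moves", "arguments": {"motion": [[-0.79,0.51,0,0],[-0.79,0.51,0,0],[-0.79,0.51,0,0],[-0.79,0.51,0,0],[-0.79,0.51,0,0],[-0.79,0.51,0,0],[-0.79,0.51,0,0],[-0.79,0.51,0.2,0],[0,0,0.6,0],[0,0,0.6,0]]}}

```text
time: 28.27
eef_pos: [0.6372, -0.2317, 0.1412]
eef_rot: [0.682, 0.731, -0.0, -0.001]
force: [0.8, 0.2, -1.4]
finger_gap: 0.0644
grasp_force: 67.5
```

Request:
{"name": "apply_moves", "arguments": {"motion": [[0,0,0,0],[0,0,0,0]]}}

```text
time: 28.43
eef_pos: [0.6366, -0.2306, 0.1418]
eef_rot: [0.682, 0.731, -0.001, -0.001]
force: [0.5, -0.2, -1.4]
finger_gap: 0.0647
grasp_force: 67.4
```

```bash
python3 -c "
from h import *
st();plane(.05);print(plan([.6377,-.2315,.13],1))"
```

```text
t 28.43 pos [ 0.6366 -0.2306  0.1418] phi 1.640 j6 -0.47 F [ 0.5 -0.2 -1.4] Tz 0.05 gap 0.0647 gf 67.4
plane ctr [ 0.6371 -0.231 ] r 0.0326 z 0.1656 slope deg [-0.19  0.04] res 0.0007
([-0.03, 0.02, 0.53, 0.0], np.float64(1.640584029464078))
```

Request:
{"name": "apply_moves", "arguments": {"motion": [[-0.03,0.03,0.1,0],[0,0,0.15,0],[0,0,0.15,0],[0,0,0.15,0],[0,0,0.15,0],[0,0,0.12,0],[0,0,0.1,0],[0,0,0,0]]}}

```text
time: 29.15
eef_pos: [0.6379, -0.2315, 0.1195]
eef_rot: [0.682, 0.731, -0.0, -0.0]
force: [-0.5, 0.6, -1.8]
finger_gap: 0.0647
grasp_force: 67.4
```

Request:
{"name": "apply_moves", "arguments": {"motion": [[0,0,0.08,0],[0,0,0,0]]}}

```text
time: 29.32
eef_pos: [0.6381, -0.2315, 0.118]
eef_rot: [0.682, 0.731, -0.0, -0.0]
force: [0.4, 0.0, -1.3]
finger_gap: 0.0647
grasp_force: 67.4
```

Request:
{"name": "apply_moves", "arguments": {"motion": [[0,0,0.06,0],[0,0,0,0]]}}

```text
time: 29.48
eef_pos: [0.6381, -0.2316, 0.1166]
eef_rot: [0.682, 0.731, -0.0, -0.0]
force: [-0.1, 0.4, -1.7]
finger_gap: 0.0643
grasp_force: 67.4
```

Request:
{"name": "apply_moves", "arguments": {"motion": [[0,0,0.08,0],[0,0,0,0]]}}

```text
time: 29.65
eef_pos: [0.6383, -0.2316, 0.115]
eef_rot: [0.682, 0.731, 0.0, 0.0]
force: [0.8, 0.7, 0.7]
finger_gap: 0.0646
grasp_force: 67.8
```

Request:
{"name": "apply_moves", "arguments": {"motion": [[0,0,0.08,0],[0,0,0,0]]}}

```text
time: 29.82
eef_pos: [0.6385, -0.2317, 0.1147]
eef_rot: [0.682, 0.731, 0.0, 0.001]
force: [-4.6, 2.5, 11.5]
finger_gap: 0.0648
grasp_force: 69.1
```

Request:
{"name": "apply_moves", "arguments": {"motion": [[0,0,0.06,0],[0,0,0,0]]}}

```text
time: 29.98
eef_pos: [0.6386, -0.2317, 0.1144]
eef_rot: [0.682, 0.731, 0.0, 0.001]
force: [-9.9, 4.2, 21.1]
finger_gap: 0.0645
grasp_force: 70.1
```

Request:
{"name": "apply_moves", "arguments": {"motion": [[0,0,0,1],[0,0,0,1],[0,0,0.03,1],[0,0,0.03,1],[0,0,0,0]]}}

```text
time: 30.4
eef_pos: [0.6388, -0.232, 0.1117]
eef_rot: [0.8, 0.599, 0.001, 0.001]
force: [-2.8, 1.0, 12.2]
finger_gap: 0.0647
grasp_force: 69.0
```

```bash
python3 -c "
from h import *
st();plane(.1)"
```

```text
t 30.40 pos [ 0.6388 -0.232   0.1117] phi 1.285 j6 -0.12 F [-2.8  1.  12.2] Tz -0.29 gap 0.0647 gf 69.0
plane ctr [ 0.6393 -0.2321] r 0.0325 z 0.1355 slope deg [-0.04 -0.54] res 0.0007
```

Here it sinks flat at about 8 mm/rad, so lid A belongs on the right jar. I'll continue.

Request:
{"name": "apply_moves", "arguments": {"motion": [[0,0,0.03,1],[0,0,0.03,1],[0,0,0.03,1],[0,0,0.03,1],[0,0,0.03,1],[0,0,0.03,1],[0,0,0,0]]}}

```text
time: 31.03
eef_pos: [0.639, -0.2321, 0.1073]
eef_rot: [0.928, 0.372, 0.001, 0.001]
force: [-1.3, 0.7, 11.1]
finger_gap: 0.0648
grasp_force: 69.0
```

```bash
python3 -c "
from h import *
st();plane(.1)"
```

```text
t 31.03 pos [ 0.639  -0.2321  0.1073] phi 0.762 j6 0.41 F [-1.3  0.7 11.1] Tz -0.33 gap 0.0648 gf 69.0
plane ctr [ 0.6394 -0.2322] r 0.0325 z 0.1311 slope deg [-0.22 -0.38] res 0.0007
```

Request:
{"name": "apply_moves", "arguments": {"motion": [[0,0,0.03,1],[0,0,0.03,1],[0,0,0.03,1],[0,0,0.03,1],[0,0,0.03,1],[0,0,0.02,1],[0,0,0,1],[0,0,0,0]]}}

```text
time: 31.75
eef_pos: [0.6391, -0.232, 0.1029]
eef_rot: [0.997, 0.076, 0.002, 0.001]
force: [0.9, -1.3, 7.8]
finger_gap: 0.0647
grasp_force: 68.6
```

```bash
python3 -c "
from h import *
st();plane(.1)"
```

```text
t 31.75 pos [ 0.6391 -0.232   0.1029] phi 0.151 j6 1.02 F [ 0.9 -1.3  7.8] Tz -0.06 gap 0.0647 gf 68.6
plane ctr [ 0.6392 -0.2323] r 0.0325 z 0.1266 slope deg [ 0.06 -0.01] res 0.0007
```

Request:
{"name": "apply_moves", "arguments": {"motion": [[0,0,0.02,1],[0,0,0.02,1],[0,0,0,1],[0,0,0,0]]}}

```text
time: 32.13
eef_pos: [0.6393, -0.2326, 0.1028]
eef_rot: [0.998, -0.055, 0.002, 0.001]
force: [-0.7, -2.1, 13.2]
finger_gap: 0.0647
grasp_force: 68.2
```

```bash
python3 -c "
from h import *
st();plane(.1)"
```

```text
t 32.13 pos [ 0.6393 -0.2326  0.1028] phi -0.110 j6 1.28 F [-0.7 -2.1 13.2] Tz -0.75 gap 0.0647 gf 68.2
plane ctr [ 0.6389 -0.2326] r 0.0325 z 0.1266 slope deg [ 0.07 -0.02] res 0.0007
```

Lid A is home: its height has stopped changing and its tilt is zero. I'll release it and go for lid B.

Request:
{"name": "apply_moves", "arguments": {"motion": [[0,0,0,0],[0,0,0,0],[0,0,0,0],[0,0,0,0],[0,0,-0.6,0],[0,0,-0.8,0],[0,0,-0.8,0],[0,0,-0.8,0],[0,0,0,0]], "gripper": 100}}

```text
time: 32.93
eef_pos: [0.6393, -0.232, 0.1795]
eef_rot: [0.999, -0.052, 0.003, 0.001]
force: [-0.5, -0.5, 0.4]
finger_gap: 0.0855
grasp_force: 0.0
```

```bash
python3 -c "
from h import *
st();plane(.1);print(plan([.4356,-.170,.12],20,-1))"
```

```text
t 32.93 pos [ 0.6393 -0.232   0.1795] phi -0.105 j6 1.27 F [-0.5 -0.5  0.4] Tz 0.02 gap 0.0855 gf 0.0
plane ctr [ 0.639  -0.2324] r 0.0325 z 0.1266 slope deg [ 0.05 -0.04] res 0.0007
([-0.25, -0.41, 0.11, -1], np.float64(1.640631529680479))
```

Request:
{"name": "apply_moves", "arguments": {"motion": [[-0.25,-0.41,0,-1],[-0.25,-0.41,0,-1],[-0.25,-0.41,0,-1],[-0.25,-0.41,0,-1],[-0.25,-0.41,0,-1],[-0.25,-0.41,0,-1],[-0.25,-0.41,0,-1],[-0.25,-0.41,0,-1],[-0.25,-0.41,0,-1],[-0.25,-0.41,0,-1]]}}

```text
time: 33.82
eef_pos: [0.551, -0.1529, 0.1738]
eef_rot: [0.926, 0.377, -0.001, -0.001]
force: [-0.0, -0.6, -0.5]
finger_gap: 0.0855
grasp_force: 0.0
```

Request:
{"name": "apply_moves", "arguments": {"motion": [[-0.25,-0.41,0.4,-1],[-0.25,-0.41,0.4,-1],[-0.25,-0.41,0.4,-1],[-0.25,-0.41,0.4,-1],[-0.25,-0.41,0.4,-1],[-0.25,-0.41,0.4,-1],[-0.25,-0.41,0.4,-1],[-0.25,-0.41,0.4,-1],[-0.25,-0.41,0.4,-1],[-0.25,-0.41,0.4,-1]]}}

```text
time: 34.65
eef_pos: [0.4355, -0.1692, 0.0738]
eef_rot: [0.68, 0.733, -0.0, -0.001]
force: [0.1, -0.6, -0.4]
finger_gap: 0.0855
grasp_force: 0.0
```

Request:
{"name": "apply_moves", "arguments": {"motion": [[0,0,0,0],[0,0,0,0]]}}

```text
time: 34.82
eef_pos: [0.4362, -0.1693, 0.0745]
eef_rot: [0.683, 0.73, -0.0, -0.001]
force: [-0.6, -0.0, 0.5]
finger_gap: 0.0856
grasp_force: 0.0
```

```bash
python3 -c "
from h import *
st();lids()"
```

```text
t 34.82 pos [ 0.4362 -0.1693  0.0745] phi 1.637 j6 -0.52 F [-0.6 -0.   0.5] Tz -0.02 gap 0.0856 gf 0.0
lid px [276. 234.] n 9718 ztop 0.0292 circ [ 0.4352 -0.1706] r 0.0327 mid [ 0.4351 -0.1707  0.0283] mean [ 0.4351 -0.1697  0.0287]
```

Request:
{"name": "apply_moves", "arguments": {"motion": [[-0.05,-0.04,0.6,0],[0,0,0.7,0],[0,0,0.7,0],[0,0,0.5,0],[0,0,0.3,0],[0,0,0,0],[0,0,0,0]]}}

```text
time: 35.45
eef_pos: [0.4362, -0.1707, 0.0054]
eef_rot: [0.682, 0.731, 0.0, 0.0]
force: [0.4, -0.1, 0.5]
finger_gap: 0.0854
grasp_force: 0.0
```

Request:
{"name": "apply_moves", "arguments": {"motion": [[0,0,0,0],[0,0,0,0],[0,0,0,0],[0,0,0,0],[0,0,0,0],[0,0,0,0]], "gripper": 0, "force": 60}}

```text
time: 35.95
eef_pos: [0.4364, -0.171, 0.0064]
eef_rot: [0.682, 0.731, 0.0, 0.001]
force: [-2.2, 2.8, 10.8]
finger_gap: 0.0645
grasp_force: 63.7
```

Request:
{"name": "apply_moves", "arguments": {"motion": [[0,0,-0.4,0],[0,0,-0.8,0],[0,0,-1,0],[0,0,-1,0],[0,0,-1,0],[0,0,-1,0],[0,0,-1,0],[0,0,-0.8,0],[0,0,0,0]]}}

```text
time: 36.7
eef_pos: [0.437, -0.1713, 0.1847]
eef_rot: [0.682, 0.731, 0.001, 0.003]
force: [0.1, -0.5, -0.9]
finger_gap: 0.0642
grasp_force: 67.9
```

```bash
python3 -c "
from h import *
st();plane(.05);print(plan([.6645,-.115,.18],10))"
```

```text
t 36.70 pos [ 0.437  -0.1713  0.1847] phi 1.640 j6 -0.52 F [ 0.1 -0.5 -0.9] Tz -0.04 gap 0.0642 gf 67.9
plane ctr [ 0.4373 -0.1716] r 0.0326 z 0.2069 slope deg [ 0.36 -0.11] res 0.0007
([0.16, 0.93, 0.01, 0.0], np.float64(1.640192874033425))
```

Request:
{"name": "apply_moves", "arguments": {"motion": [[0.16,0.93,0,0],[0.16,0.93,0,0],[0.16,0.93,0,0],[0.16,0.93,0,0],[0.16,0.93,0,0],[0.16,0.93,0,0],[0.16,0.93,0,0],[0.16,0.93,0,0],[0.16,0.93,0,0],[0.16,0.93,0,0]]}}

```text
time: 37.58
eef_pos: [0.6654, -0.1142, 0.1784]
eef_rot: [0.682, 0.731, -0.001, -0.001]
force: [0.3, -0.1, -1.8]
finger_gap: 0.0644
grasp_force: 67.8
```

Request:
{"name": "apply_moves", "arguments": {"motion": [[0,0,0.5,0],[0,0,0.6,0],[0,0,0.6,0],[0,0,0,0],[0,0,0,0],[0,0,0,0]]}}

```text
time: 38.08
eef_pos: [0.6649, -0.1148, 0.138]
eef_rot: [0.682, 0.731, 0.0, 0.0]
force: [0.8, 0.2, -2.3]
finger_gap: 0.0644
grasp_force: 67.7
```

```bash
python3 -c "
from h import *
st();plane(.05);print(plan([.6652,-.1151,.118],1))"
```

```text
t 38.08 pos [ 0.6649 -0.1148  0.138 ] phi 1.640 j6 -0.29 F [ 0.8  0.2 -2.3] Tz -0.04 gap 0.0644 gf 67.7
plane ctr [ 0.6654 -0.115 ] r 0.0324 z 0.1601 slope deg [0.03 0.04] res 0.0007
([-0.01, 0.0, 0.82, 0.0], np.float64(1.6403087176558544))
```

Request:
{"name": "apply_moves", "arguments": {"motion": [[0,0,0.15,0],[0,0,0.15,0],[0,0,0.15,0],[0,0,0.15,0],[0,0,0.12,0],[0,0,0,0],[0,0,0,0]]}}

```text
time: 38.72
eef_pos: [0.6648, -0.1146, 0.1193]
eef_rot: [0.682, 0.731, -0.0, -0.0]
force: [0.3, 0.1, -0.9]
finger_gap: 0.0642
grasp_force: 67.7
```

Request:
{"name": "apply_moves", "arguments": {"motion": [[0,0,0.08,0],[0,0,0,0]]}}

```text
time: 38.88
eef_pos: [0.6649, -0.1146, 0.1174]
eef_rot: [0.682, 0.731, -0.0, -0.0]
force: [-0.0, 0.2, -2.2]
finger_gap: 0.0643
grasp_force: 67.7
```

Request:
{"name": "apply_moves", "arguments": {"motion": [[0,0,0.06,0],[0,0,0,0]]}}

```text
time: 39.05
eef_pos: [0.6648, -0.1146, 0.1158]
eef_rot: [0.682, 0.731, -0.0, -0.0]
force: [-0.7, 0.0, -1.9]
finger_gap: 0.0639
grasp_force: 67.7
```

Request:
{"name": "apply_moves", "arguments": {"motion": [[0,0,0.08,0],[0,0,0,0]]}}

```text
time: 39.22
eef_pos: [0.6648, -0.1146, 0.1136]
eef_rot: [0.682, 0.731, -0.0, -0.0]
force: [0.2, -0.2, -3.0]
finger_gap: 0.0642
grasp_force: 67.7
```

Request:
{"name": "apply_moves", "arguments": {"motion": [[0,0,0.08,0],[0,0,0,0]]}}

```text
time: 39.38
eef_pos: [0.6651, -0.1147, 0.1129]
eef_rot: [0.682, 0.731, 0.0, 0.0]
force: [-2.9, 0.3, 4.8]
finger_gap: 0.0644
grasp_force: 68.6
```

Request:
{"name": "apply_moves", "arguments": {"motion": [[0,0,0.06,0],[0,0,0,0]]}}

```text
time: 39.55
eef_pos: [0.6652, -0.1147, 0.1127]
eef_rot: [0.682, 0.731, 0.0, 0.001]
force: [-6.9, 1.3, 14.2]
finger_gap: 0.0641
grasp_force: 69.6
```

Request:
{"name": "apply_moves", "arguments": {"motion": [[0,0,0.01,1],[0,0,0.02,1],[0,0,0.03,1],[0,0,0.03,1],[0,0,0,0]]}}

```text
time: 39.97
eef_pos: [0.6656, -0.1149, 0.1098]
eef_rot: [0.8, 0.599, 0.001, 0.001]
force: [-2.9, 1.3, 8.7]
finger_gap: 0.0641
grasp_force: 68.9
```

```bash
python3 -c "
from h import *
st();plane(.1)"
```

```text
t 39.97 pos [ 0.6656 -0.1149  0.1098] phi 1.285 j6 0.06 F [-2.9  1.3  8.7] Tz -0.22 gap 0.0641 gf 68.9
plane ctr [ 0.666  -0.1151] r 0.0324 z 0.1319 slope deg [-0.02 -0.54] res 0.0007
```

Lid B threads on flat, and it's 5 mm above home.

Request:
{"name": "apply_moves", "arguments": {"motion": [[0,0,0.03,1],[0,0,0.03,1],[0,0,0.03,1],[0,0,0.03,1],[0,0,0.03,1],[0,0,0.03,1],[0,0,0.02,1],[0,0,0,1],[0,0,0,0]]}}

```text
time: 40.77
eef_pos: [0.6657, -0.1149, 0.1046]
eef_rot: [0.957, 0.29, 0.001, 0.001]
force: [0.8, -1.1, 5.9]
finger_gap: 0.0646
grasp_force: 68.6
```

```bash
python3 -c "
from h import *
st();plane(.1)"
```

```text
t 40.77 pos [ 0.6657 -0.1149  0.1046] phi 0.587 j6 0.76 F [ 0.8 -1.1  5.9] Tz -0.08 gap 0.0646 gf 68.6
plane ctr [ 0.666  -0.1153] r 0.0324 z 0.1267 slope deg [ 0.1  -0.02] res 0.0007
```

Request:
{"name": "apply_moves", "arguments": {"motion": [[0,0,0.02,1],[0,0,0.02,1],[0,0,0,1],[0,0,0,0]]}}

```text
time: 41.15
eef_pos: [0.6657, -0.1151, 0.1045]
eef_rot: [0.987, 0.162, 0.001, 0.001]
force: [-4.7, -0.2, 12.0]
finger_gap: 0.0647
grasp_force: 70.2
```

```bash
python3 -c "
from h import *
st();plane(.1)"
```

```text
t 41.15 pos [ 0.6657 -0.1151  0.1045] phi 0.326 j6 1.02 F [-4.7 -0.2 12. ] Tz -0.56 gap 0.0647 gf 70.2
plane ctr [ 0.6655 -0.1156] r 0.0325 z 0.1266 slope deg [ 0.06 -0.09] res 0.0007
```

Lid B is home, reading the same height as lid A. I'll release it, retreat and check both.

Request:
{"name": "apply_moves", "arguments": {"motion": [[0,0,0,0],[0,0,0,0],[0,0,0,0],[0,0,0,0],[0,0,-0.6,0],[0,0,-0.8,0],[0,0,-1,0],[0,0,-1,0],[0,0,-1,0],[0,0,0,0]], "gripper": 100}}

```text
time: 42.03
eef_pos: [0.6663, -0.1149, 0.2181]
eef_rot: [0.986, 0.165, 0.004, 0.001]
force: [0.7, -0.3, 0.6]
finger_gap: 0.0855
grasp_force: 0.0
```

```bash
python3 -c "
from h import *
st();plane(.1);lids('w7.png',z0=.1)"
```

```text
t 42.03 pos [ 0.6663 -0.1149  0.2181] phi 0.332 j6 1.01 F [ 0.7 -0.3  0.6] Tz 0.03 gap 0.0855 gf 0.0
plane ctr [ 0.6654 -0.1155] r 0.0323 z 0.1265 slope deg [ 0.04 -0.01] res 0.0007
lid px [279. 209.] n 7111 ztop 0.1270 circ [ 0.666  -0.1153] r 0.0327 mid [ 0.6657 -0.1156  0.1263] mean [ 0.6668 -0.1151  0.1266]
lid px [415. 273.] n 3892 ztop 0.1268 circ [ 0.6401 -0.2314] r 0.0330 mid [ 0.6416 -0.2313  0.1263] mean [ 0.6521 -0.2314  0.1265]
```

View pics/w7.png

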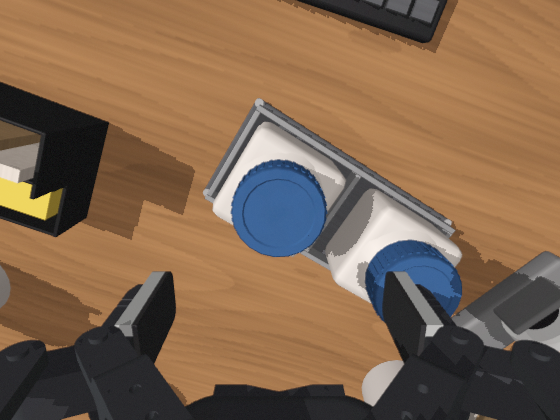

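Both lids, at px (279, 209) and (415, 273), sit level at the same home height. The gripper is clear of everything, so I'm handing in.

```bash
python3 -c "
from cell import manip
print(manip.finish_job())"
```

```text
the job is handed in; nothing more can be done
None
```

Both jars are closed and the job is handed in at about 42 s: lid A is on the right jar (-y) and lid B on the left (+y), both level and at home height, and nothing else on the desk was touched. Lid A jammed on the left jar first and had to be backed off.

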